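# Stamp the finished calligraphy sheet

## Task

Mark the finished calligraphy sheet: with closed fingertips, gently press the cap of the red stamp well down, about a centimetre, and let it spring back up, then do the same with the blue stamp, and withdraw. Press the stamps where they stand, without gripping, lifting or sliding them, and leave the green stamp and everything else on the desk alone.

Things in the scene. Friction and masses are not known exactly. Their poses are not given: they have to be found in the camera images.
- stamp_red: The red stamp: loose self-inking spring stamp (about 0.23 kg) upright on the sheet, grey open frame, 44 x 44 mm foot, frame 48 mm tall, with a round red cap (34 mm across, 16 mm thick) on top; 80 mm tall in all with the cap up. Origin: centre of the underside of its foot, z up through the cap. Only cap colours differ; the three stand in any order, 75 mm or more apart.
- red_top (a point): Centre of the top face of the red cap, 80 mm above the stamp's foot when the cap is up (about 84 mm above the table); it goes down with the cap.
- cap_red (a joint): How far the red cap is pressed down, m: 0 up, 0.016 down on its firm stop. Its spring pushes back with 1.6 N at the start, 4.8 N at 8 mm, 6.4 N at 12 mm, 8 N at the stop, and lifts the cap again when let go. Pressed 8 mm or more, it prints; over 30 N is rough.
- stamp_blue: The blue stamp: loose self-inking spring stamp (about 0.23 kg) upright on the sheet, grey open frame, 44 x 44 mm foot, frame 48 mm tall, with a round blue cap (34 mm across, 16 mm thick) on top; 80 mm tall in all with the cap up. Origin: centre of the underside of its foot, z up through the cap. Only cap colours differ; the three stand in any order, 75 mm or more apart.
- blue_top (a point): Centre of the top face of the blue cap, 80 mm above the stamp's foot when the cap is up (about 84 mm above the table); it goes down with the cap.
- cap_blue (a joint): How far the blue cap is pressed down, m: 0 up, 0.016 down on its firm stop. Its spring pushes back with 1.6 N at the start, 4.8 N at 8 mm, 6.4 N at 12 mm, 8 N at the stop, and lifts the cap again when let go. Pressed 8 mm or more, it prints; over 30 N is rough.
- stamp_green: The green stamp: loose self-inking spring stamp (about 0.23 kg) upright on the sheet, grey open frame, 44 x 44 mm foot, frame 48 mm tall, with a round green cap (34 mm across, 16 mm thick) on top; 80 mm tall in all with the cap up. Origin: centre of the underside of its foot, z up through the cap. Only cap colours differ; the three stand in any order, 75 mm or more apart.
- green_top (a point): Centre of the top face of the green cap, 80 mm above the stamp's foot when the cap is up (about 84 mm above the table); it goes down with the cap.
- cap_green (a joint): How far the green cap is pressed down, m: 0 up, 0.016 down on its firm stop. Its spring pushes back with 1.6 N at the start, 4.8 N at 8 mm, 6.4 N at 12 mm, 8 N at the stop, and lifts the cap again when let go. Pressed 8 mm or more, it prints; over 30 N is rough.
- sheet: Dark felt mat 250 x 340 mm, 4 mm thick, with the finished white sheet on it (a brushed black circle, and a thin red line marking off the margin where the stamps stand); fixed. Origin: centre of its underside on the table, x across the margin (stamps at about -65 mm), y along the row of stamps.
- paperweight: Bystander, loose: steel bar paperweight, 22 x 150 x 14 mm, long axis y, lying on the far edge of the sheet. Origin: centre of its underside.
- seal_tin: Bystander, loose: round white and blue ceramic seal-paste tin, 55 mm across, 19 mm tall, on the sheet. Origin: centre of its underside.
- ink_bottle: Bystander, loose: black ink bottle with a white cap, 48 mm across, 130 mm tall, left of the sheet. Origin: centre of its underside.
- inkstone: Bystander, loose: black open inkstone tray, 130 x 80 x 22 mm, long axis x, right of the sheet. Origin: centre of its underside.
- paint_jar: Bystander, loose: small glass jar with an orange lid, 48 mm across, 45 mm tall, right of the sheet. Origin: centre of its underside.
- brush_glass: Bystander, loose: glass with three brushes, 76 mm across, brushes to about 220 mm above the table, left of the sheet. Origin: centre of its underside.
Mind the look-alikes: they are no part of the job. What is shaped like the stamp_red but orange is not meant.

How it is judged (in metres and radians):
On the way, in this order (a step that is already met when the one before it is completed fails the run):
1. the red cap is pressed down at least 8 mm by the fingers (value of joint cap_red above 0.008 m and contact force between the fingers and stamp_red above 0.5 N), for 0.1 s.
2. the red cap is let up again (value of joint cap_red below 0.002 m), for 0.1 s.
3. the blue cap is pressed down at least 8 mm by the fingers (value of joint cap_blue above 0.008 m and contact force between the fingers and stamp_blue above 0.5 N), for 0.1 s.
4. the blue cap is let up again (value of joint cap_blue below 0.002 m), for 0.1 s.
At the end, for the whole second after the job is handed in: All three caps are up (within 1.5 mm), the stamps stand upright and at rest on the sheet, the red and blue within 15 mm and the green within 10 mm of where they began, and every other listed thing within 15 mm of its start (value of joint each of cap_red, cap_blue, cap_green below 0.0015 m and angle between each of stamp_red, stamp_blue, stamp_green's own z axis and vertical below 0.1 rad and height (world z) of each of stamp_red, stamp_blue, stamp_green below 0.008 m and distance of each of stamp_red, stamp_blue, paperweight, seal_tin, ink_bottle, inkstone, paint_jar, brush_glass from where it was at the start of the episode below 0.015 m and distance of stamp_green from where it was at the start of the episode below 0.01 m and linear speed of each of stamp_red, stamp_blue, stamp_green below 0.02 m/s); the robot touches nothing.
It fails at once if the fingers press on a stamp with more than 30 N (rough) (contact force between the fingers and stamp_red above 30 N or contact force between the fingers and stamp_blue above 30 N or contact force between the fingers and stamp_green above 30 N).
It fails at once if the red or blue stamp is slid more than 15 mm, which smears the print (distance of any of stamp_red, stamp_blue from where it was at the start of the episode above 0.015 m).
It fails at once if a stamp is lifted or carried (its foot more than 10 mm above the mat) or tipped beyond 17 degrees (height (world z) of any of stamp_red, stamp_blue, stamp_green above 0.014 m or angle between any of stamp_red, stamp_blue, stamp_green's own z axis and vertical above 0.3 rad).
It fails at once if the green stamp is pressed more than 3 mm or moved more than 10 mm (value of joint cap_green above 0.003 m or distance of stamp_green from where it was at the start of the episode above 0.01 m).
It fails at once if one of the other things is moved more than 15 mm (distance of any of paperweight, seal_tin, ink_bottle, inkstone, paint_jar, brush_glass from where it was at the start of the episode above 0.015 m).
It also fails if it takes over 42 s, if anything falls off the work surface, if the arm or the gripper's body presses on something with over 40 N, if the wrist force passes 120 N, or if a joint passes its speed limit or range.

## Robot

A 6-joint arm with a two-finger parallel gripper is mounted at the origin on the work surface. World frame = base frame: x ahead of the robot, y to its left, z up, the work surface at z = 0. Lengths are in m, angles in degrees, forces in N, time in s.
With the tool pointing down it reaches from about 0.375 to 0.925 m from the base axis. Payload 5.7 kg.
Tool frame: the origin (TCP) lies midway between the tips of the shut fingers; the grasp point (between the pads) lies manip.grip_depth behind it (manip.grip_depth is the distance from the TCP to the grasp point, in m); z points along the fingers, y is the line along which they close (so a half turn about z gives the same grasp; the last joint's range is limited). The gripper opens to 85 mm and grips with 20 to 120 N. Pads are 22 mm wide; open, the fingers measure 114 mm over their backs; the gripper's body (76 mm by 85 mm) begins 54 mm behind the grasp point. The pads swing forward as they close: fully open they stand 13 mm farther back than shut.
Start: joints at [61.415, 20.558, 86.54, -0, 72.909, -6.595], TCP at [0.225, 0.556, 0.231] pointing down, gripper open.
Joint ranges: [-170.27, 170.27], [-57.76, 135], [12.27, 136.19], [-55.21, 235.2], [11.17, 155.16], [-170.74, 170.74]. Speed limits (degrees/s): [136.94, 136.94, 180, 180, 180, 180].

## Interface

Orientations are given as [roll, pitch, yaw] about the fixed x, y, z axes, in that order (R = Rz(yaw) Ry(pitch) Rx(roll)).
In Python, from bench import manip gives the robot as it stands.
- The arm moves only by the tool move_arm, never from a script. Its argument "deltas" is a list of rows, each an object of numbers: "gripper": the finger opening in mm, from 0 to 85.4; "tx", "ty", "tz": the shift along the world's x, y, z scaled (see below); "roll": the turn about the world's z scaled (see below). In form: [{"gripper": .., "tx": .., "ty": .., "tz": .., "roll": ..}, ...]. A call has exactly 8 rows; each row is the pose to reach, as a shift and turn from the pose commanded when the call began, turning the shorter way round; what a row does not reach only later rows make up. The controller multiplies each number of a shift by 600 mm and each number of a turn by 360 degrees. A row lasts 1/10 s, in which the tool goes at most 50 mm and 8.59 degrees, less where a joint would pass 70% of its speed; a pose out of reach is approached as far as the arm can. A call with a number of a shift or a turn outside -1 to 1 is refused whole. A call with a gripper value outside its range is refused whole. The fingers move at their own pace and stop on an object; "force" is the grip in N (left out, the last holds). Time passes only in rows, so rows that repeat a pose let the fingers close, or fill a call up. It gives the time, the measured TCP pose, the force, the opening and the grip force at its end, in the units of the state.
- manip.sense(): the state, without advancing time (a new reading comes with each control period).
- manip.camera(name): name is "scene" or "top" or "wrist"; returns a dict with "pixels" (480x640x3 uint8, red, green, blue), "z_map" (480x640 float32, m along the optical axis (not along the pixel's ray), 0 where there is no reading), "K" (3x3 intrinsics, pixels), "D" ([k1, k2, p1, p2, k3] as OpenCV has them; the pictures are not rectified), "world_to_cam" (4x4, takes a point from world to camera coordinates). Camera axes: x right, y up, looking along -z (the intrinsics and any distortion apply to the point x, -y, -z); pixel columns grow to the right and rows downward; lengths in m; the calibration is good to about 2 mm. A picture is of the moment at which its call begins.
- manip.finish_job(): hands the job in; it is judged then, once.
The state is a dict: "time": time; "joint_positions": joint angles; "qvel": joint speeds; "effort": joint torques, N m; "ee_pos": TCP position; "eef_rot": TCP orientation; "contact_force": force on the tool from outside, world axes, zero at the start; "moment": the same for the moment, N m; "gripper_width": finger opening in m; "finger_force": force on a finger pad.
Only numpy, scipy, OpenCV 4.12 (cv2) and the standard library are available. Lean on these libraries where they do the work, as an engineer would, in place of code of your own. Each camera call takes 0.05 s, during which the arm holds its last target. There are 200 camera calls.

## Working session

There is one attempt and no reset: what is moved stays moved. The work goes in short steps, Python scripts to look and compute and a tool call to move; the robot and the scene stay as the last step left them, time stands still between calls to the robot, and variables do not carry over. Pictures are saved under pics/ and viewed, at most 10 in all, crops included, and the job is handed in when it is done.

Besides the shell and the picture viewer there is one more tool, called after "Request:" as name([rows], argument=value, ...), one row to a line, values as JSON. move_arm: Moves the arm, as the interface text tells. Its arguments: {"type":"object","properties":{"deltas":{"type":"array","items":{"type":"object","properties":{"gripper":{"type":"number"},"tx":{"type":"number"},"ty":{"type":"number"},"tz":{"type":"number"},"roll":{"type":"number"}}}},"force":{"type":"number"}},"required":["deltas"]}

```bash
mkdir -p pics
cat > h.py <<'E'
import numpy as np, cv2
from bench import manip
def world(c,u,v):
    """pixels (N) -> world points via depth"""
    u=np.atleast_1d(u).astype(float);v=np.atleast_1d(v).astype(float)
    n=cv2.undistortPoints(np.stack([u,v],1)[:,None],np.array(c["K"]),np.array(c["D"]))[:,0]
    z=c["z_map"][v.astype(int),u.astype(int)]
    p=np.stack([n[:,0]*z,-n[:,1]*z,-z,np.ones_like(z)],1)
    return (np.linalg.inv(c["world_to_cam"])@p.T).T[:,:3]
E
python3 - <<'E'
from h import *
for n in("top","scene"):
    c=manip.camera(n); cv2.imwrite(f"pics/{n}0.png",c["pixels"][...,::-1]); np.savez(f"{n}0.npz",**c)
print({k:np.round(v,3) for k,v in manip.sense().items() if k in("time","ee_pos","eef_rot","contact_force","gripper_width")},manip.grip_depth)
E
```

```text
{'time': np.float64(0.1), 'ee_pos': array([0.224, 0.556, 0.231]), 'eef_rot': array([-1.79905e+02, -1.20000e-02,  1.58014e+02]), 'contact_force': array([ 0.016, -0.329,  0.702]), 'gripper_width': np.float64(0.085)} 0.0187
```

View pics/top0.png

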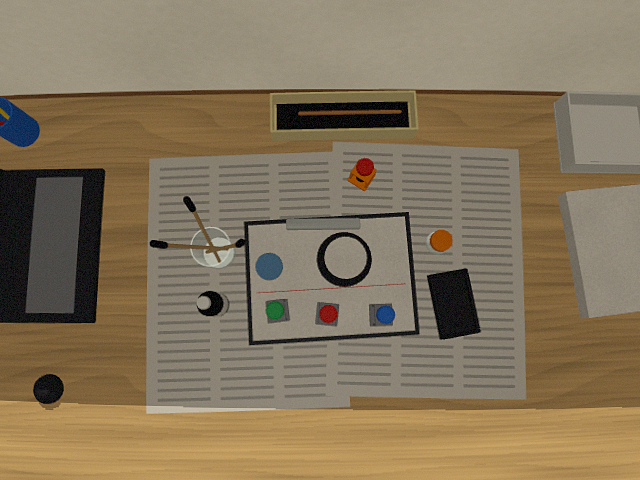

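View pics/scene0.png

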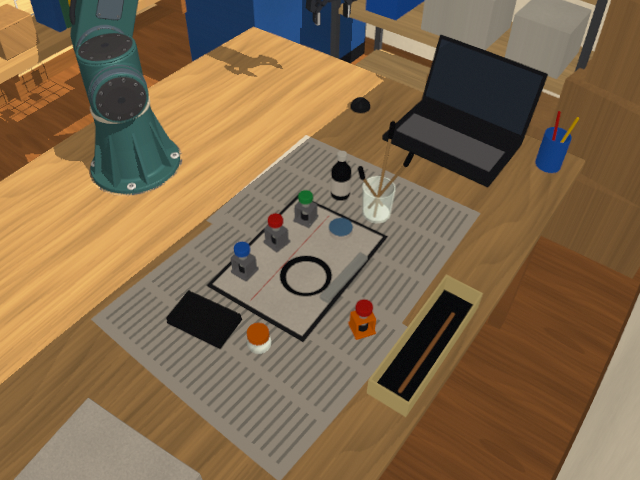

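The top view shows the caps in the row: green at (275,310), red at (328,314) and blue at (385,314). The orange look-alike, which also has a red cap, is at (364,167) behind the sheet. The scene view agrees: red (275,221), blue (242,250), green (306,198).

Run:
```python
from h import *
seeds={"top":dict(red=(328,314),blue=(385,314),green=(275,310)),"scene":dict(red=(275,221),blue=(242,250),green=(306,198))}
rays={}
for n in seeds:
    c=dict(np.load(f"{n}0.npz")); hsv=cv2.cvtColor(c["pixels"],cv2.COLOR_RGB2HSV).astype(int)
    for k,(u,v) in seeds[n].items():
        h0=hsv[v,u,0]; dh=np.abs((hsv[...,0]-h0+90)%180-90)
        m=((dh<10)&(hsv[...,1]>110)).astype(np.uint8)
        m[:v-16]=0;m[v+17:]=0;m[:,:u-16]=0;m[:,u+17:]=0
        vv,uu=np.nonzero(m); P=world(c,uu,vv); zt=np.percentile(P[:,2],90)
        T=P[np.abs(P[:,2]-np.median(P[P[:,2]>zt-.006][:,2]))<.004]
        mm=(T.min(0)+T.max(0))/2
        print(n,k,len(P),len(T),"mean",T.mean(0).round(4),"mid",mm.round(4),"ext",np.ptp(T,0).round(3),"camera",np.linalg.inv(c["world_to_cam"])[:3,3].round(2))
```

```text
top red 266 255 mean [0.4767 0.0044 0.0842] mid [0.4769 0.0044 0.0842] ext [0.031 0.031 0.008] camera [0.47 0.03 0.95]
top blue 270 256 mean [ 0.4742 -0.1013  0.0842] mid [ 0.474  -0.1018  0.0842] ext [0.031 0.032 0.007] camera [0.47 0.03 0.95]
top green 253 243 mean [0.4838 0.1013 0.084 ] mid [0.4839 0.1013 0.084 ] ext [0.029 0.031 0.008] camera [0.47 0.03 0.95]
scene red 193 134 mean [0.4799 0.0024 0.0814] mid [0.4789 0.0033 0.0817] ext [0.034 0.034 0.007] camera [ 1.08 -0.66  0.99]
scene blue 210 149 mean [ 0.4774 -0.1033  0.0816] mid [ 0.4766 -0.1017  0.0818] ext [0.034 0.034 0.008] camera [ 1.08 -0.66  0.99]
scene green 164 117 mean [0.4877 0.1001 0.0811] mid [0.4857 0.1024 0.0811] ext [0.033 0.035 0.007] camera [ 1.08 -0.66  0.99]
```

Request:
move_arm([
  {"gripper": 0, "tx": 0.026, "ty": -0.0575, "tz": 0.005, "roll": 0},
  {"gripper": 0, "tx": 0.053, "ty": -0.115, "tz": 0.01, "roll": 0},
  {"gripper": 0, "tx": 0.079, "ty": -0.1725, "tz": 0.015, "roll": 0},
  {"gripper": 0, "tx": 0.105, "ty": -0.23, "tz": 0.02, "roll": 0},
  {"gripper": 0, "tx": 0.132, "ty": -0.2875, "tz": 0.02, "roll": 0},
  {"gripper": 0, "tx": 0.158, "ty": -0.345, "tz": 0.02, "roll": 0},
  {"gripper": 0, "tx": 0.185, "ty": -0.4025, "tz": 0.02, "roll": 0},
  {"gripper": 0, "tx": 0.211, "ty": -0.46, "tz": 0.02, "roll": 0},
])

```text
time: 0.9
ee_pos: [0.3514, 0.2788, 0.2431]
eef_rot: [-180.0, -0.0, 158.0]
contact_force: [0.4, 0.4, -0.2]
gripper_width: -0.0002
finger_force: 0.0
```

Request:
move_arm([
  {"gripper": 0, "tx": 0.03, "ty": -0.066, "tz": 0, "roll": 0},
  {"gripper": 0, "tx": 0.06, "ty": -0.132, "tz": 0, "roll": 0},
  {"gripper": 0, "tx": 0.09, "ty": -0.198, "tz": 0, "roll": 0},
  {"gripper": 0, "tx": 0.12, "ty": -0.264, "tz": 0, "roll": 0},
  {"gripper": 0, "tx": 0.15, "ty": -0.33, "tz": 0, "roll": 0},
  {"gripper": 0, "tx": 0.18, "ty": -0.396, "tz": 0, "roll": 0},
  {"gripper": 0, "tx": 0.211, "ty": -0.46, "tz": 0, "roll": 0},
  {"gripper": 0, "tx": 0.211, "ty": -0.46, "tz": 0, "roll": 0},
])

```text
time: 1.7
ee_pos: [0.4805, -0.0001, 0.2433]
eef_rot: [-179.9, 0.2, 157.8]
contact_force: [-0.8, 0.4, -0.9]
gripper_width: -0.0002
finger_force: 0.0
```

Request:
move_arm([
  {"gripper": 0, "tx": 0, "ty": 0, "tz": -0.04, "roll": 0},
  {"gripper": 0, "tx": 0, "ty": 0, "tz": -0.08, "roll": 0},
  {"gripper": 0, "tx": 0, "ty": 0, "tz": -0.12, "roll": 0},
  {"gripper": 0, "tx": 0, "ty": 0, "tz": -0.16, "roll": 0},
  {"gripper": 0, "tx": 0, "ty": 0, "tz": -0.2, "roll": 0},
  {"gripper": 0, "tx": 0, "ty": 0, "tz": -0.22, "roll": 0},
  {"gripper": 0, "tx": 0, "ty": 0, "tz": -0.22, "roll": 0},
  {"gripper": 0, "tx": 0, "ty": 0, "tz": -0.22, "roll": 0},
])

```text
time: 2.5
ee_pos: [0.4775, 0.0048, 0.1113]
eef_rot: [-180.0, -0.1, 158.0]
contact_force: [0.6, -0.4, 0.1]
gripper_width: 0.0002
finger_force: 0.0
```

Run:
```python
from h import *
a=manip.camera("wrist")["pixels"]; b=manip.camera("scene")["pixels"]
b=cv2.resize(b[130:330,150:390],(576,480))
cv2.imwrite("pics/w1.png",cv2.resize(np.hstack([a,b]),(800,316))[...,::-1])
s=manip.sense();print(s["ee_pos"],s["contact_force"])
```

```text
[0.47846257 0.00451179 0.11206755] [-0.40997593 -0.41705974  1.01420074]
```

View pics/w1.png

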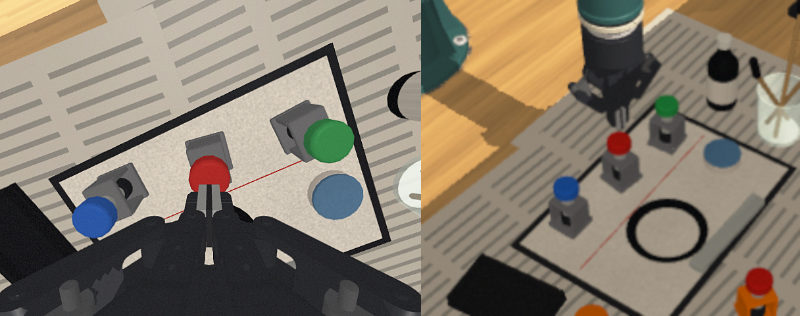

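Wrist view (left half): the closed tips are over the red cap at about (208,185). The scene view (right half) shows the same, with the tips at (620,125) just above the red cap. Next I press slowly.

Request:
move_arm([
  {"gripper": 0, "tx": 0, "ty": 0, "tz": -0.015, "roll": 0},
  {"gripper": 0, "tx": 0, "ty": 0, "tz": -0.03, "roll": 0},
  {"gripper": 0, "tx": 0, "ty": 0, "tz": -0.04, "roll": 0},
  {"gripper": 0, "tx": 0, "ty": 0, "tz": -0.045, "roll": 0},
  {"gripper": 0, "tx": 0, "ty": 0, "tz": -0.05, "roll": 0},
  {"gripper": 0, "tx": 0, "ty": 0, "tz": -0.055, "roll": 0},
  {"gripper": 0, "tx": 0, "ty": 0, "tz": -0.06, "roll": 0},
  {"gripper": 0, "tx": 0, "ty": 0, "tz": -0.06, "roll": 0},
])

```text
time: 3.4
ee_pos: [0.4775, 0.0043, 0.0751]
eef_rot: [-180.0, -0.0, 158.0]
contact_force: [-2.0, 0.7, 4.8]
gripper_width: -0.0001
finger_force: 2.5
```

Request:
move_arm([
  {"gripper": 0, "tx": 0, "ty": 0, "tz": -0.003, "roll": 0},
  {"gripper": 0, "tx": 0, "ty": 0, "tz": -0.005, "roll": 0},
  {"gripper": 0, "tx": 0, "ty": 0, "tz": -0.006, "roll": 0},
  {"gripper": 0, "tx": 0, "ty": 0, "tz": -0.006, "roll": 0},
  {"gripper": 0, "tx": 0, "ty": 0, "tz": -0.006, "roll": 0},
  {"gripper": 0, "tx": 0, "ty": 0, "tz": -0.006, "roll": 0},
  {"gripper": 0, "tx": 0, "ty": 0, "tz": -0.006, "roll": 0},
  {"gripper": 0, "tx": 0, "ty": 0, "tz": -0.006, "roll": 0},
])

```text
time: 4.2
ee_pos: [0.4776, 0.0043, 0.072]
eef_rot: [-180.0, -0.0, 158.0]
contact_force: [-2.6, 0.1, 6.3]
gripper_width: -0.0002
finger_force: 3.1
```

Run:
```python
from h import *
for i in range(3):
    manip.camera("top"); s=manip.sense();print(s["ee_pos"].round(4),s["contact_force"].round(1))
b=manip.camera("scene")["pixels"]
cv2.imwrite("pics/p1.png",cv2.resize(b[170:290,190:350],(640,480))[...,::-1])
```

```text
[0.4777 0.0043 0.072 ] [-3.1  0.1  5.5]
[0.4776 0.0043 0.072 ] [-1.9  0.8  6.1]
[0.4777 0.0043 0.072 ] [-3.3 -0.6  6.2]
```

View pics/p1.png

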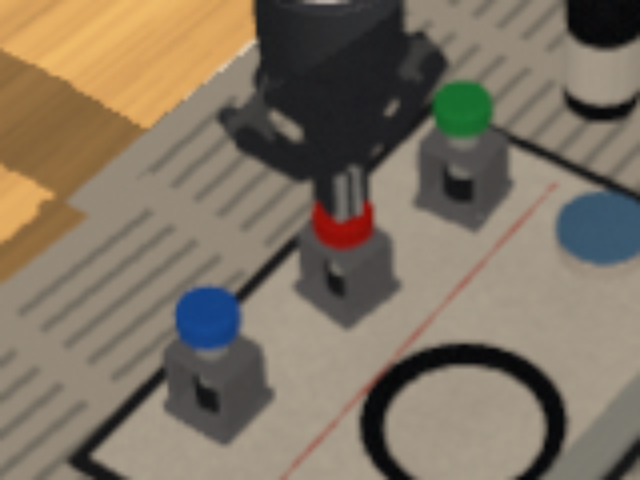

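The red cap at (343,220) is visibly down on its frame. At 6.2 N that is about 12 mm, as its spring predicts. Now I let it up.

Request:
move_arm([
  {"gripper": 0, "tx": 0, "ty": 0, "tz": 0.006, "roll": 0},
  {"gripper": 0, "tx": 0, "ty": 0, "tz": 0.012, "roll": 0},
  {"gripper": 0, "tx": 0, "ty": 0, "tz": 0.018, "roll": 0},
  {"gripper": 0, "tx": 0, "ty": 0, "tz": 0.025, "roll": 0},
  {"gripper": 0, "tx": 0, "ty": 0, "tz": 0.035, "roll": 0},
  {"gripper": 0, "tx": 0, "ty": 0, "tz": 0.055, "roll": 0},
  {"gripper": 0, "tx": 0, "ty": 0, "tz": 0.08, "roll": 0},
  {"gripper": 0, "tx": 0, "ty": 0, "tz": 0.1, "roll": 0},
])

```text
time: 5.2
ee_pos: [0.4783, 0.0043, 0.1326]
eef_rot: [180.0, 0.1, 158.0]
contact_force: [0.1, 0.1, 0.7]
gripper_width: 0.0001
finger_force: 0.0
```

Request:
move_arm([
  {"gripper": 0, "tx": 0, "ty": -0.03, "tz": 0, "roll": 0},
  {"gripper": 0, "tx": -0.001, "ty": -0.06, "tz": 0, "roll": 0},
  {"gripper": 0, "tx": -0.002, "ty": -0.09, "tz": 0, "roll": 0},
  {"gripper": 0, "tx": -0.003, "ty": -0.12, "tz": 0, "roll": 0},
  {"gripper": 0, "tx": -0.004, "ty": -0.15, "tz": 0, "roll": 0},
  {"gripper": 0, "tx": -0.005, "ty": -0.176, "tz": 0, "roll": 0},
  {"gripper": 0, "tx": -0.005, "ty": -0.176, "tz": 0, "roll": 0},
  {"gripper": 0, "tx": -0.005, "ty": -0.176, "tz": 0, "roll": 0},
])

```text
time: 6.0
ee_pos: [0.475, -0.1012, 0.1318]
eef_rot: [180.0, 0.0, 157.9]
contact_force: [0.0, 0.3, -0.6]
gripper_width: 0.0004
finger_force: 0.0
```

Run:
```python
from h import *
a=manip.camera("wrist")["pixels"]; b=manip.camera("scene")["pixels"]
b=cv2.resize(b[170:290,190:350],(640,480))
cv2.imwrite("pics/w2.png",cv2.resize(np.hstack([a,b]),(800,300))[...,::-1])
s=manip.sense();print(s["ee_pos"],s["contact_force"])
```

```text
[ 0.47475715 -0.10063223  0.13170294] [0.83911252 0.08842558 0.41921294]
```

View pics/w2.png

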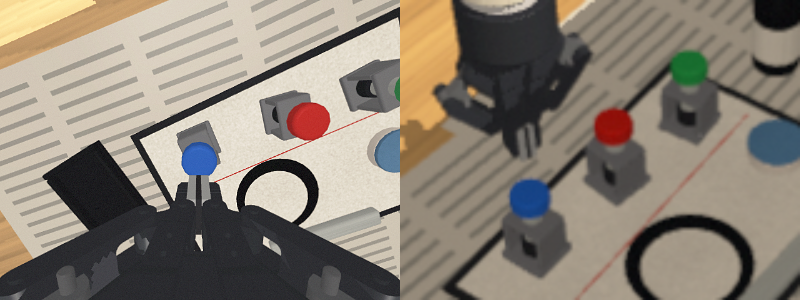

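The red cap is back up: it is at (612,127) in the right half, clear of its frame. The tips are in line with the blue cap at (198,160) in the wrist view. Next I press blue the same way.

Request:
move_arm([
  {"gripper": 0, "tx": 0, "ty": 0, "tz": -0.025, "roll": 0},
  {"gripper": 0, "tx": 0, "ty": 0, "tz": -0.05, "roll": 0},
  {"gripper": 0, "tx": 0, "ty": 0, "tz": -0.065, "roll": 0},
  {"gripper": 0, "tx": 0, "ty": 0, "tz": -0.075, "roll": 0},
  {"gripper": 0, "tx": 0, "ty": 0, "tz": -0.08, "roll": 0},
  {"gripper": 0, "tx": 0, "ty": 0, "tz": -0.085, "roll": 0},
  {"gripper": 0, "tx": 0, "ty": 0, "tz": -0.09, "roll": 0},
  {"gripper": 0, "tx": 0, "ty": 0, "tz": -0.093, "roll": 0},
])

```text
time: 6.9
ee_pos: [0.4748, -0.1011, 0.076]
eef_rot: [180.0, -0.0, 158.0]
contact_force: [-0.9, 2.2, 5.0]
gripper_width: -0.0001
finger_force: 2.3
```

Request:
move_arm([
  {"gripper": 0, "tx": 0, "ty": 0, "tz": -0.003, "roll": 0},
  {"gripper": 0, "tx": 0, "ty": 0, "tz": -0.005, "roll": 0},
  {"gripper": 0, "tx": 0, "ty": 0, "tz": -0.006, "roll": 0},
  {"gripper": 0, "tx": 0, "ty": 0, "tz": -0.006, "roll": 0},
  {"gripper": 0, "tx": 0, "ty": 0, "tz": -0.006, "roll": 0},
  {"gripper": 0, "tx": 0, "ty": 0, "tz": -0.006, "roll": 0},
  {"gripper": 0, "tx": 0, "ty": 0, "tz": -0.006, "roll": 0},
  {"gripper": 0, "tx": 0, "ty": 0, "tz": -0.006, "roll": 0},
])

```text
time: 7.7
ee_pos: [0.4748, -0.1011, 0.0726]
eef_rot: [180.0, -0.0, 158.0]
contact_force: [-2.1, 2.1, 5.2]
gripper_width: -0.0001
finger_force: 3.0
```

Request:
move_arm([
  {"gripper": 0, "tx": 0, "ty": 0, "tz": 0.006, "roll": 0},
  {"gripper": 0, "tx": 0, "ty": 0, "tz": 0.012, "roll": 0},
  {"gripper": 0, "tx": 0, "ty": 0, "tz": 0.018, "roll": 0},
  {"gripper": 0, "tx": 0, "ty": 0, "tz": 0.025, "roll": 0},
  {"gripper": 0, "tx": 0, "ty": 0, "tz": 0.035, "roll": 0},
  {"gripper": 0, "tx": 0, "ty": 0, "tz": 0.055, "roll": 0},
  {"gripper": 0, "tx": 0, "ty": 0, "tz": 0.08, "roll": 0},
  {"gripper": 0, "tx": 0, "ty": 0, "tz": 0.12, "roll": 0},
])

```text
time: 8.5
ee_pos: [0.4742, -0.1011, 0.1447]
eef_rot: [-180.0, -0.1, 158.0]
contact_force: [0.2, -0.3, -0.2]
gripper_width: 0.0002
finger_force: 0.0
```

Request:
move_arm([
  {"gripper": 0, "tx": 0, "ty": 0, "tz": 0.04, "roll": 0},
  {"gripper": 0, "tx": 0, "ty": 0, "tz": 0.08, "roll": 0},
  {"gripper": 0, "tx": 0, "ty": 0, "tz": 0.12, "roll": 0},
  {"gripper": 0, "tx": 0, "ty": 0, "tz": 0.16, "roll": 0},
  {"gripper": 0, "tx": 0, "ty": 0, "tz": 0.2, "roll": 0},
  {"gripper": 0, "tx": 0, "ty": 0, "tz": 0.2, "roll": 0},
  {"gripper": 0, "tx": 0, "ty": 0, "tz": 0.2, "roll": 0},
  {"gripper": 0, "tx": 0, "ty": 0, "tz": 0.2, "roll": 0},
])

```text
time: 9.3
ee_pos: [0.4741, -0.1011, 0.2636]
eef_rot: [-180.0, -0.1, 158.0]
contact_force: [-0.2, -0.2, -0.4]
gripper_width: 0.0
finger_force: 0.0
```

Run:
```python
from h import *
b=manip.camera("scene")["pixels"]; a=np.load("scene0.npz")["pixels"]
cv2.imwrite("pics/end.png",cv2.resize(np.hstack([x[170:290,190:350] for x in(a,b)]),(800,300))[...,::-1])
s=manip.sense();print(s["time"],s["ee_pos"],s["contact_force"])
```

```text
9.35 [ 0.47400044 -0.10100099  0.26331721] [-0.71578644  0.81584347 -0.27967681]
```

View pics/end.png

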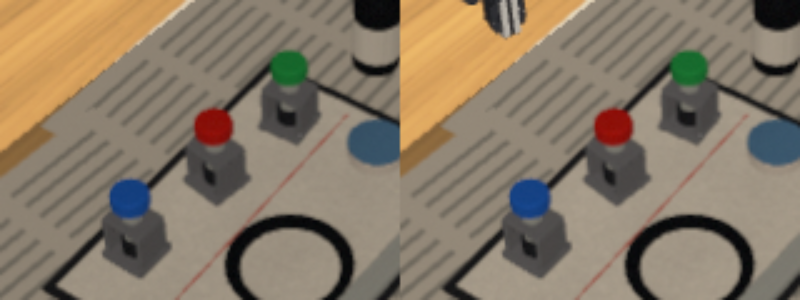

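Before (left) and after (right) match: the caps are up at blue (530,198), red (613,127) and green (689,67), and the stamps have not moved.

```bash
python3 -c "
from bench import manip
print(manip.finish_job())"
```

```text
the job is handed in; nothing more can be done
None
```

I pressed the red stamp and then the blue, each about 12 mm at roughly 6 N; both sprang back up, no stamp visibly moved, and the job is handed in at about 9.4 s (no verdict was returned).

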